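Shut the coarse gas ring, then trim the fine knob inside it

TASK

On the gas valve, first swing the coarse ring clockwise by its yellow peg until its lever is snug against the rubber end stop: firm, but not forced, and without moving the fine knob in the middle. Then turn the fine knob counter-clockwise until its red pointer stands on the red index mark, leaving the ring still bearing on its stop. Leave the two small blue-capped bottles behind the valve undisturbed.

Things in the scene. Friction and masses are not known exactly. Their poses are not given: they have to be found in the camera images.
- valve_axis (a point): gas valve, fixed: 150 x 150 x 10 mm aluminium plate, round grey housing, two concentric upright-axis controls (coarse ring, fine knob above it). The point is on their axis, 48 mm above the bench (top of the ring's disc). z up; -x points to the red index mark on the plate, 48 to 72 mm out. Directions below are degrees counter-clockwise from +x, seen from above.
- ring: coarse ring: black disc, radius 38 mm, 38 to 48 mm above the bench, with a lever 14 mm wide, 10 mm thick, reaching to radius 67 mm. Origin on the axis at the disc's underside; +x along the lever, which starts between 105 and 150 degrees and meets the end stop at 25 degrees, give or take 5. Turns with a steady friction of about 0.22 N m (3.8 N at the peg) and stays where left.
- peg_center (a point): the yellow upright peg on the ring's lever, 12 mm in diameter, from 48 to 98 mm above the bench, 58 mm from the axis; the point is on its axis, 73 mm above the bench. Round, so it may be pushed, or pinched and carried round the arc.
- stop: end stop: aluminium block 22 x 18 mm, top 52 mm above the bench. Origin on the valve's axis at the plate's top, +x at 25 degrees; the block is centred at x 52, y -36 mm here. Its screw carries a rubber button that the lever meets. Snug is 4 to 12 N on the button; over 20 N damages it.
- trim (a joint): turn of the fine knob, rad, positive counter-clockwise seen from above; 0 when its pointer stands on the index mark; -1.3 to -0.6 at the start. Friction about 0.04 N m.
- trim_grip (a point): fine knob: knurled steel, 31 mm in diameter, from 55 to 90 mm above the bench, over a skirt of radius 21 mm (50 to 55 mm), on the ring's axis but turning independently. The point is the centre of its grip, on the axis, 76 mm above the bench; its -x axis points along the red pointer.
- trim_pointer (a point): tip of the red pointer on the fine knob's skirt, 30 mm from the axis, 51.5 mm above the bench.
- bottle_a_center (a point): small round bottle with blue cap and pale contents, 56 mm in diameter, 103 mm high, standing behind the valve; the point is half-way up, z axis along it. A bystander.
- bottle_b_center (a point): small round bottle with blue cap and dark contents, 56 mm in diameter, 103 mm high, standing behind the valve; the point is half-way up, z axis along it. A bystander.
- stop_face (a point): nominal face of the end stop's rubber button (13 mm wide), 52 mm from the axis, 43 mm above the bench. The screw is set up to 3 mm off this either way, unmeasured, so contact must be felt. The button gives 1 mm per 8 N and pushes back; once let go, ring friction keeps up to about 4 N on it, which must stay.

How it is judged:
By the outcome, as a careful person would: the job done as asked, in the order asked, and still so for the second after the job is handed in, with the robot touching nothing.
It also fails if it takes over 72 s, if anything falls off the work surface, if the arm or the gripper's body presses on something with over 40 N, if the wrist force passes 120 N, or if a joint passes its speed limit or range.

ROBOT

A 7-joint arm with a two-finger parallel gripper is mounted at the origin on a cart in front of the work surface, level with it; the furniture and walls round the work are solid. World frame = base frame: x ahead of the robot, y to its left, z up, the work surface at z = 0. Lengths are in m, angles in rad, forces in N, time in s.
With the tool pointing down it reaches from about 0.4 to 0.85 m from the base axis. Payload 10.4 kg.
Tool frame: the origin (TCP) lies between the finger pads; the fingertips stand ahead of it and the grasp point (between the pads) lies 5 mm behind it (manip.tip_extent is the z of the fingertips in the tool frame, in m); z points along the fingers, y is the line along which they close (so a half turn about z gives the same grasp; the last joint's range is limited). The gripper opens to 85 mm and grips with 20 to 120 N. Pads are 22 mm wide; open, the fingers measure 114 mm over their backs; the gripper's body (76 mm by 85 mm) begins 54 mm behind the grasp point. The pads swing forward as they close: fully open they stand 13 mm farther back than shut.
Start: joints at [1.134, 0.332, -0.065, 1.46, 0.022, 1.35, -0.088], TCP at [0.251, -0.572, 0.245] pointing down, gripper open.
Joint ranges: [-2.6, 2.6], [-0.5, 2.12], [-1.47, 1.34], [0.16, 2.42], [-1.27, 4.41], [0.06, 2.06], [-2.6, 2.6]. Speed limits (rad/s): [2.22, 2.22, 2.79, 2.79, 3.14, 3.14, 3.14].

INTERFACE

Orientations are given as a unit quaternion [x, y, z, w].
In Python, from workcell import status, viewer, manip gives the robot as it stands.
- The arm moves only by the tool play_rows, never from a script. Its argument "plan" is one flat list of numbers, 7 for each row, row after row: the turn, a rotation vector about the tool's x, y, z in degrees, then the shift along the tool's x, y, z in m, then the opening, from 0 (shut) to 1 (fully open). In form: [ax, ay, az, dx, dy, dz, grip, ax, ay, az, dx, dy, dz, grip, ...]. A call has 1 to 20 rows; each row is the pose to reach, as a shift and turn from the pose commanded when the call began, along the tool's axes at that moment; what a row does not reach only later rows make up. A row lasts 1/8 s, in which the tool goes at most 62.5 mm and 10.7 degrees, less where a joint would pass 70% of its speed; a pose out of reach is approached as far as the arm can. A call with a gripper value outside its range is refused whole. The fingers move at their own pace and stop on an object; "squeeze" is the grip in N (left out, the last holds). Time passes only in rows, so rows that repeat a pose let the fingers close. It gives the time, the measured TCP pose, the force, the opening and the grip force at its end, in the units of the state.
- status.get_obs(): the state, without advancing time (a new reading comes with each control period).
- viewer.camera(name): name is "side" or "top" or "wrist"; returns the picture (400x640x3 uint8, red, green, blue); there is no depth.
- viewer.camera_model(name): a dict with "fx", "fy", "cx", "cy" (pixels), "D" ([k1, k2, p1, p2, k3] as OpenCV has them; the pictures are not rectified), "R" (3x3) and "t" (3): a world point X has camera coordinates R X + t. Camera axes: x right, y down, z forward; pixel columns grow to the right and rows downward; lengths in m; the calibration is good to about 2 mm. A picture is of the moment at which its call begins: read the wrist's pose just before it. camera_model takes no time and is no camera call; for the wrist camera it gives the pose at the moment of the call.
- manip.hand_in(): hands the job in; it is judged then, once.
The state is a dict: "clock": time; "joint_pos": joint angles; "joint_velocities": joint speeds; "tau": joint torques, N m; "position": TCP position; "ee_rot": TCP orientation; "ft_force": force on the tool from outside, world axes, zero at the start; "torque": the same for the moment, N m; "grip_width": opening from 0.0 (shut) to 1.0 (fully open); "grasp_force": force on a finger pad.
Only numpy, scipy, OpenCV 4.12 (cv2) and the standard library are available. Lean on these libraries where they do the work, as an engineer would, in place of code of your own. Each camera call takes 0.05 s, during which the arm holds its last target. There are 200 camera calls.

## Working session

There is one attempt and no reset: what is moved stays moved. The work goes in short steps, Python scripts to look and compute and a tool call to move; the robot and the scene stay as the last step left them, time stands still between calls to the robot, and variables do not carry over. Pictures are saved under pics/ and viewed, at most 13 in all, crops included, and the job is handed in when it is done.

Besides the shell and the picture viewer there is one more tool, called after "Request:" as a command line: name --argument value ..., lists and objects as JSON in quotes. play_rows: Moves the arm, as the interface text tells. Its arguments: {"type":"object","properties":{"plan":{"type":"array","items":{"type":"number"}},"squeeze":{"type":"number"}},"required":["plan"]}

```bash
mkdir -p pics; ls; python3 - <<'E'
from workcell import status, viewer, manip
import cv2,numpy as np
s=status.get_obs(); print(s); print(manip.tip_extent)
for n in ["top","side"]:
    im=viewer.camera(n); cv2.imwrite(f"pics/{n}0.png",im[:,:,::-1]); 
    m=viewer.camera_model(n); print(n,m)
E
```

```text
pics
{'clock': 0.0, 'joint_pos': array([ 1.13440439,  0.33288289, -0.06471609,  1.46092744,  0.02160273,
        1.34991386, -0.08851745]), 'joint_velocities': array([-2.66808272e-04,  1.59409119e-03,  1.63447412e-04,  1.02704742e-03,
       -7.81425867e-04,  4.18065175e-05,  3.07271170e-04]), 'tau': array([-3.69360678e-04, -6.25437212e+01,  4.90596215e-02, -3.91620004e+01,
        1.61235826e-02,  9.74553754e-03,  4.51306107e-05]), 'position': array([ 0.2511636 , -0.57192507,  0.24451571]), 'ee_rot': array([ 9.78671059e-01,  2.05432334e-01, -1.78654658e-04, -6.95310507e-04]), 'ft_force': array([ 0.20735955,  0.56910581, -0.19101047]), 'torque': array([-0.00677794,  0.06847898, -0.00628125]), 'grasp_force': 0.0, 'grip_width': 0.995813971501548}
0.014
top {'fx': 380.25677183737065, 'fy': 380.25677183737065, 'cx': 321.2778230876085, 'cy': 201.64218314111127, 'D': array([0.00924219, 0.        , 0.        , 0.        , 0.        ]), 'R': array([[ 0.02489968, -0.99966881, -0.00650212],
       [-0.99870676, -0.02458627, -0.04450076],
       [ 0.04432616,  0.00760177, -0.99898819]]), 't': array([-0.04134828,  0.63076181,  0.91217611])}
side {'fx': 439.79781422015316, 'fy': 439.79781422015316, 'cx': 325.35398499192655, 'cy': 200.76262139923858, 'D': array([-0.05636827,  0.        ,  0.        ,  0.        ,  0.        ]), 'R': array([[-0.95976834, -0.28071873,  0.00646059],
       [-0.17337733,  0.57435921, -0.80003237],
       [ 0.22087337, -0.76896586, -0.59992205]]), 't': array([0.59360822, 0.15930676, 0.76107139])}
```

View pics/top0.png

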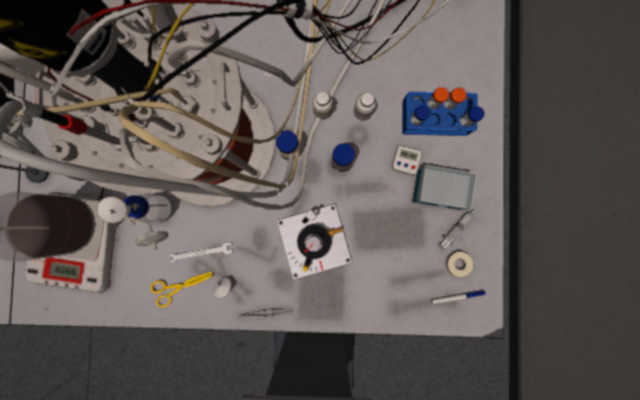

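View pics/side0.png

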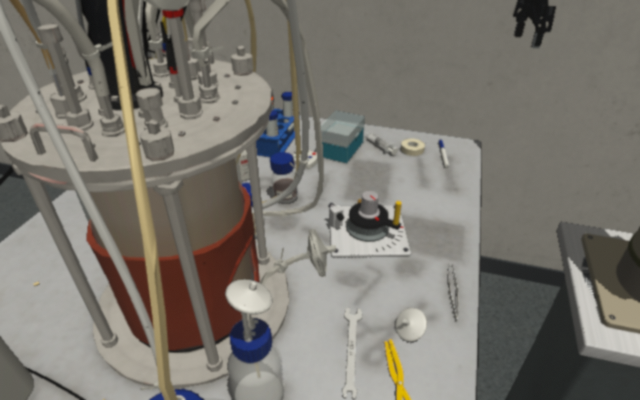

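The top picture shows the valve plate around (314,242), with blue caps at (288,142) and (344,153) behind it. In the side picture the valve is around (370,225) and the yellow peg at (397,213). I'll enlarge both.

```bash
python3 - <<'E'
import cv2,numpy as np
t=cv2.imread("pics/top0.png")[195:290,265:365]; s=cv2.imread("pics/side0.png")[180:265,315:425]
a=cv2.resize(t,(400,380),interpolation=cv2.INTER_CUBIC); b=cv2.resize(s,(400,309),interpolation=cv2.INTER_CUBIC)
c=np.zeros((380,800,3),np.uint8); c[:,:400]=a; c[:309,400:]=b
cv2.imwrite("pics/crop0.png",c)
E
```

```text
(no output)
```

View pics/crop0.png

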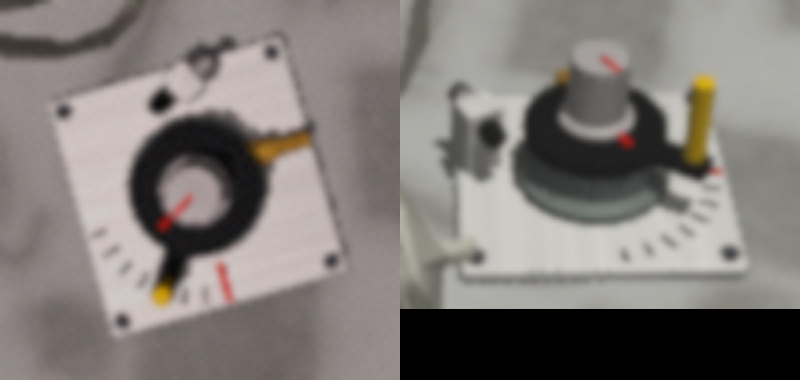

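```bash
cat > h.py <<'E'
import numpy as np, cv2
from workcell import status, viewer, manip
from scipy.spatial.transform import Rotation as Rn
def ray(m,p,z):
    K=np.array([[m["fx"],0,m["cx"]],[0,m["fy"],m["cy"]],[0,0,1]])
    u=cv2.undistortPoints(np.array([[p]],float),K,np.array(m["D"]))[0,0]
    R=np.array(m["R"]);t=np.array(m["t"]);d=R.T@[u[0],u[1],1];c=-R.T@t
    return c+d*(z-c[2])/d[2]
def proj(m,X):
    K=np.array([[m["fx"],0,m["cx"]],[0,m["fy"],m["cy"]],[0,0,1]])
    return cv2.projectPoints(np.array([X],float),cv2.Rodrigues(np.array(m["R"]))[0],np.array(m["t"]),K,np.array(m["D"]))[0].ravel()
E
python3 - <<'E'
from h import *
mt=viewer.camera_model("top");ms=viewer.camera_model("side")
T=lambda x,y,z:ray(mt,(265+x/4-.4,195+y/4-.4),z).round(4)
S=lambda x,y,z:ray(ms,(315+(x-400)/3.636-.4,180+y/3.636-.4),z).round(4)
sc=[T(*p,.011) for p in((64,110),(271,50),(332,260),(122,320))];print(sc,np.mean(sc,0))
print("knob",T(193,188,.09),S(601,57,.09));print("peg",T(162,292,.098),S(705,80,.098))
print("ringT",T(199,183,.048));print("ptr",T(160,227,.0515),S(627,143,.0515))
i1,i2=T(219,264,.01),T(228,300,.01);print("idx",i1,i2, S(714,172,.01))
print("btn",T(160,101,.043),S(490,133,.043))
print("caps",ray(mt,(288,142),.103),ray(mt,(344,153),.103))
m=viewer.camera_model("wrist");s=status.get_obs();R=Rn.from_quat(s["ee_rot"]).as_matrix()
Rc=np.array(m["R"]);print("wrist cam in tool: pos",R.T@(-Rc.T@m["t"]-s["position"]),"axes",(R.T@Rc.T).round(2),m["fx"])
print(R.round(3))
E
```

```text
[array([0.5794, 0.0722, 0.011 ]), array([ 0.6191, -0.0531,  0.011 ]), array([ 0.4927, -0.093 ,  0.011 ]), array([0.4533, 0.0333, 0.011 ])] [ 0.536125 -0.01015   0.011   ]
knob [ 0.5388 -0.0098  0.09  ] [ 0.5339 -0.0089  0.09  ]
peg [0.482  0.0056 0.098 ] [0.478  0.0061 0.098 ]
ringT [ 0.5392 -0.0121  0.048 ]
ptr [0.5134 0.0098 0.0515] [0.5136 0.0096 0.0515]
idx [ 0.4884 -0.0246  0.01  ] [ 0.4668 -0.0306  0.01  ] [ 0.4692 -0.0304  0.01  ]
btn [0.5864 0.0122 0.043 ] [0.5869 0.0119 0.043 ]
caps [0.75813853 0.05065226 0.103     ] [ 0.73655663 -0.07396894  0.103     ]
wrist cam in tool: pos [ 0.07211167  0.00060736 -0.12961275] axes [[-0.   -0.96 -0.28]
 [ 1.    0.   -0.  ]
 [ 0.   -0.28  0.96]] 306.9279120160582
[[ 0.916  0.402 -0.001]
 [ 0.402 -0.916  0.001]
 [-0.    -0.001 -1.   ]]
```

```bash
python3 - <<'E'
from h import *
mt=viewer.camera_model("top");ms=viewer.camera_model("side")
for p in((321,150),(321,180),(312,202),(298,210),(318,100)):
    print(p)
    for z in(.02,.1,.2,.3,.4,.5):
        X=ray(ms,p,z);print("  ",z,X[:2].round(3),proj(mt,X).round())
t=cv2.imread("pics/top0.png")[60:260,180:380];s=cv2.imread("pics/side0.png")[60:260,230:430]
cv2.imwrite("pics/crop1.png",np.hstack([cv2.resize(t,(400,400)),cv2.resize(s,(400,400))]))
E
```

```text
(321, 150)
   0.02 [ 0.706 -0.258] [418. 173.]
   0.1 [ 0.666 -0.127] [367. 185.]
   0.2 [0.617 0.037] [288. 204.]
   0.3 [0.567 0.201] [184. 229.]
   0.4 [0.518 0.365] [ 40. 263.]
   0.5 [0.469 0.529] [-175.  314.]
(321, 180)
   0.02 [ 0.667 -0.13 ] [365. 188.]
   0.1 [ 0.633 -0.017] [317. 199.]
   0.2 [0.591 0.124] [243. 217.]
   0.3 [0.548 0.265] [146. 239.]
   0.4 [0.506 0.406] [ 10. 271.]
   0.5 [0.463 0.547] [-192.  319.]
(312, 202)
   0.02 [ 0.661 -0.045] [330. 189.]
   0.1 [0.628 0.055] [284. 201.]
   0.2 [0.587 0.181] [214. 218.]
   0.3 [0.545 0.307] [120. 241.]
   0.4 [0.504 0.433] [ -9. 272.]
   0.5 [0.462 0.559] [-203.  319.]
(298, 210)
   0.02 [ 0.681 -0.011] [316. 181.]
   0.1 [0.645 0.085] [271. 193.]
   0.2 [0.6   0.205] [202. 211.]
   0.3 [0.555 0.325] [110. 235.]
   0.4 [0.51  0.444] [-17. 267.]
   0.5 [0.465 0.564] [-207.  317.]
(318, 100)
   0.02 [ 0.802 -0.546] [538. 137.]
   0.1 [ 0.749 -0.374] [480. 151.]
   0.2 [ 0.682 -0.158] [389. 173.]
   0.3 [0.616 0.057] [271. 202.]
   0.4 [0.549 0.272] [107. 243.]
   0.5 [0.483 0.488] [-137.  303.]
```

View pics/crop1.png

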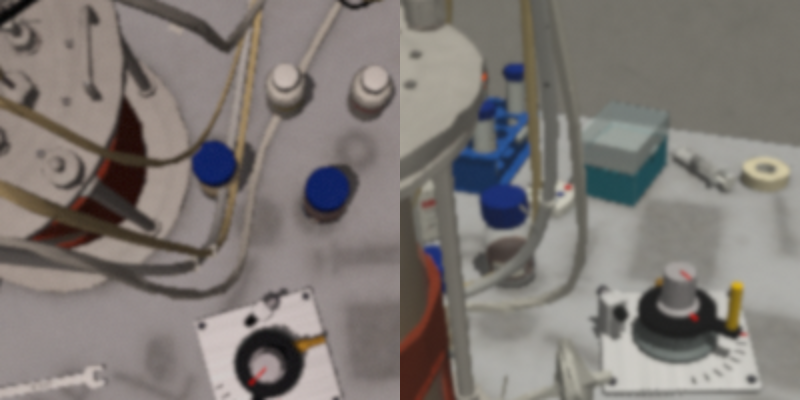

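Side and top views together put a hanging hose at about (0.63, 0.02), z > 0.1, just past the end stop. I'll push the peg with shut fingers and the camera trailing, leaning away from the hose. Next I compute the approach rows.

```bash
cat >> h.py <<'E'
AX=np.array([.5363,-.0095])
def ori(yaw,tilt=0):
    c,s=np.cos(np.radians(yaw)),np.sin(np.radians(yaw))
    return Rn.from_matrix(np.array([[c,s,0],[s,-c,0],[0,0,-1]]))*Rn.from_euler('y',-tilt,degrees=True)
def rows(targets,grip,cmd=None):
    s=status.get_obs(); p0,R0=cmd if cmd else (s["position"],Rn.from_quat(s["ee_rot"]))
    out=[]
    for p,R in targets:
        rv=np.degrees((R0.inv()*R).as_rotvec()); d=R0.inv().apply(np.array(p)-p0)
        out.append(list(rv.round(1))+list(d.round(4))+[grip])
    for r in out: print(*["%g"%(v+0.) for v in r],sep=",",end=", \n")
def pushpose(phi,yaw,tilt,off,z):
    a=np.radians(phi); peg=AX+.058*np.array([np.cos(a),np.sin(a)])
    b=np.radians(yaw); p=peg+off*np.array([np.cos(b),np.sin(b)])
    return (np.r_[p,z],ori(yaw,tilt))
E
python3 - <<'E'
from h import *
rows([((.36,-.3,.245),ori(120))],0)
E
```

```text
-0.1,-0.1,-96.3,0.209,-0.2053,-0.0001,0,
```

Request:
play_rows --plan '[0, 0, -96, 0.209, -0.205, 0, 0, 0, 0, -96, 0.209, -0.205, 0, 0, 0, 0, -96, 0.209, -0.205, 0, 0, 0, 0, -96, 0.209, -0.205, 0, 0, 0, 0, -96, 0.209, -0.205, 0, 0, 0, 0, -96, 0.209, -0.205, 0, 0, 0, 0, -96, 0.209, -0.205, 0, 0, 0, 0, -96, 0.209, -0.205, 0, 0, 0, 0, -96, 0.209, -0.205, 0, 0, 0, 0, -96, 0.209, -0.205, 0, 0, 0, 0, -96, 0.209, -0.205, 0, 0]'

```text
clock: 1.48
position: [0.3602, -0.3005, 0.2452]
ee_rot: [0.504, 0.864, 0.0, -0.0]
ft_force: [0.1, 0.1, 0.1]
grip_width: -0.0
grasp_force: 0.0
```

```bash
python3 - <<'E'
from h import *
s=status.get_obs();print(s["clock"],s["position"],s["joint_pos"].round(2),s["ft_force"])
rows([pushpose(164,220,0,.035,.2)],0)
E
```

```text
1.475 [ 0.36017757 -0.300485    0.24518488] [ 0.94  0.01 -0.34  1.84  0.    1.3   1.11] [0.07897282 0.12026415 0.09050553]
0,0,-100.5,0.2016,0.2214,0.0452,0,
```

Request:
play_rows --plan '[0, 0, -100, 0.2, 0.221, 0.045, 0, 0, 0, -100, 0.2, 0.221, 0.045, 0, 0, 0, -100, 0.2, 0.221, 0.045, 0, 0, 0, -100, 0.2, 0.221, 0.045, 0, 0, 0, -100, 0.2, 0.221, 0.045, 0, 0, 0, -100, 0.2, 0.221, 0.045, 0, 0, 0, -100, 0.2, 0.221, 0.045, 0, 0, 0, -100, 0.2, 0.221, 0.045, 0, 0, 0, -100, 0.2, 0.221, 0.045, 0, 0, 0, -100, 0.2, 0.221, 0.045, 0, 0, 0, -100, 0.2, 0.221, 0.045, 0, 0, 0, -100, 0.2, 0.221, 0.045, 0]'

```text
clock: 2.98
position: [0.4531, -0.0173, 0.2003]
ee_rot: [-0.338, 0.941, -0.0, 0.0]
ft_force: [-0.2, 0.0, 0.2]
grip_width: -0.001
grasp_force: 0.0
```

```bash
python3 - <<'E'
from h import *
s=status.get_obs();print(s["clock"],s["position"],s["joint_pos"].round(2),s["ft_force"])
m=viewer.camera_model("wrist");im=viewer.camera("wrist");cv2.imwrite("pics/w1.png",im[:,:,::-1])
for X in ([*AX,.09],[.481,.0063,.098],[.481,.0063,.048],[.63,.02,.12],[.63,.02,.25]):print(X,proj(m,X).round())
E
```

```text
2.975 [ 0.45308162 -0.01731613  0.2003111 ] [ 0.63  0.02 -0.69  1.92  0.02  1.2   2.19] [-0.19363487  0.0119453   0.16602455]
[np.float64(0.5363), np.float64(-0.0095), 0.09] [266. 281.]
[0.481, 0.0063, 0.098] [319. 250.]
[0.481, 0.0063, 0.048] [319. 229.]
[0.63, 0.02, 0.12] [222. 392.]
[0.63, 0.02, 0.25] [135. 644.]
```

View pics/w1.png

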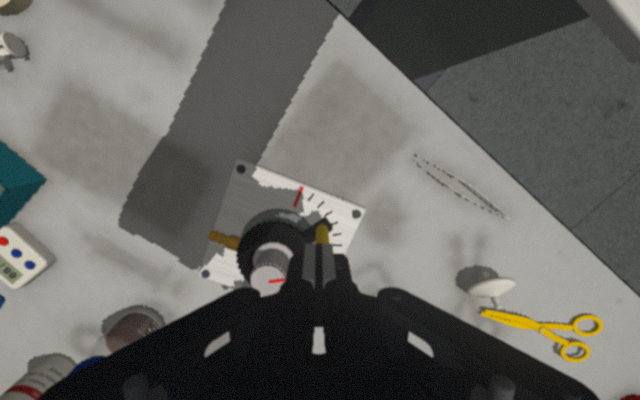

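Wrist picture: knob top at about (268,277), peg at (320,235) just ahead of the shut fingers. Both match the projections (266,281) and (319,250), so I descend behind the peg.

```bash
python3 - <<'E'
from h import *
rows([pushpose(164,220,15,.036,.13),pushpose(164,220,15,.036,.083)],0)
E
```

```text
-0.1,-15,-0.4,-0.0003,0.0006,0.0703,0, 
-0.1,-15,-0.4,-0.0003,0.0006,0.1173,0,
```

Request:
play_rows --plan '[0, -15, 0, 0, 0, 0.04, 0, 0, -15, 0, 0, 0, 0.07, 0, 0, -15, 0, 0, 0, 0.095, 0, 0, -15, 0, 0, 0, 0.117, 0, 0, -15, 0, 0, 0, 0.117, 0, 0, -15, 0, 0, 0, 0.117, 0]'

```text
clock: 3.78
position: [0.4536, -0.0172, 0.0841]
ee_rot: [-0.337, 0.933, 0.044, 0.123]
ft_force: [0.7, 0.5, 0.0]
grip_width: -0.004
grasp_force: 0.0
```

```bash
python3 - <<'E'
from h import *
s=status.get_obs();print(s["clock"],s["position"],s["joint_pos"].round(2),s["ft_force"])
yaw=lambda f:135+(f-42)*85/122
rows([pushpose(f,yaw(f),15,.021,.083) for f in (166,*range(162,60,-6),64)],0)
E
```

```text
3.775 [ 0.45359049 -0.01724145  0.08412179] [ 0.7   0.05 -0.63  2.19 -0.22  0.72  2.49] [0.69464079 0.4745881  0.0147896 ]
-0.5,0,-1.6,-0.0125,-0.0007,0.0045,0, 
0.3,0,1,-0.0157,0.0026,0.0054,0, 
1.3,0,5.1,-0.0209,0.0071,0.0068,0, 
2.4,0,9.1,-0.0265,0.011,0.0083,0, 
3.5,0,13.2,-0.0324,0.0143,0.0099,0, 
4.6,0,17.2,-0.0385,0.017,0.0115,0, 
5.7,0,21.2,-0.0449,0.019,0.0132,0, 
6.8,0,25.3,-0.0514,0.0203,0.0149,0, 
7.8,0,29.3,-0.0579,0.0209,0.0167,0, 
8.9,0,33.3,-0.0644,0.0209,0.0184,0, 
10,0,37.4,-0.0708,0.0202,0.0202,0, 
11.1,0,41.4,-0.0771,0.0188,0.0219,0, 
12.2,0,45.5,-0.0832,0.0168,0.0235,0, 
13.3,0,49.5,-0.089,0.0142,0.0251,0, 
14.3,0,53.5,-0.0945,0.011,0.0265,0, 
15.4,0,57.6,-0.0996,0.0072,0.0279,0, 
16.5,0,61.6,-0.1043,0.003,0.0292,0, 
17.6,0,65.6,-0.1086,-0.0017,0.0303,0, 
17.9,0,67,-0.1099,-0.0033,0.0307,0,
```

Request:
play_rows --plan '[0, 0, 0, -0.012, 0, 0.0045, 0, 0.3, 0, 1, -0.0155, 0.0025, 0.0055, 0, 1.3, 0, 5, -0.021, 0.007, 0.007, 0, 2.4, 0, 9, -0.0265, 0.011, 0.0083, 0]'

```text
clock: 4.28
position: [0.4672, 0.0083, 0.0826]
ee_rot: [-0.258, 0.957, 0.034, 0.126]
ft_force: [-3.0, -3.0, 1.9]
grip_width: -0.001
grasp_force: 1.8
```

```bash
python3 - <<'E'
from h import *
s=status.get_obs();print(s["clock"],s["position"],s["ft_force"],s["joint_pos"].round(2))
print(pushpose(150,210.2,15,.021,.083)[0])
im=viewer.camera("top")[195:290,265:365];a=cv2.resize(im,(400,380),interpolation=cv2.INTER_CUBIC)
im=viewer.camera("side")[180:265,315:425];b=cv2.resize(im,(400,380),interpolation=cv2.INTER_CUBIC)
cv2.imwrite("pics/c2.png",np.hstack([a,b])[:,:,::-1])
E
```

```text
4.275 [0.46724197 0.00830359 0.08260578] [-2.95017547 -2.95425586  1.90208027] [ 0.62  0.06 -0.65  2.19 -0.14  0.67  2.17]
[0.46792076 0.00893658 0.083     ]
```

View pics/c2.png

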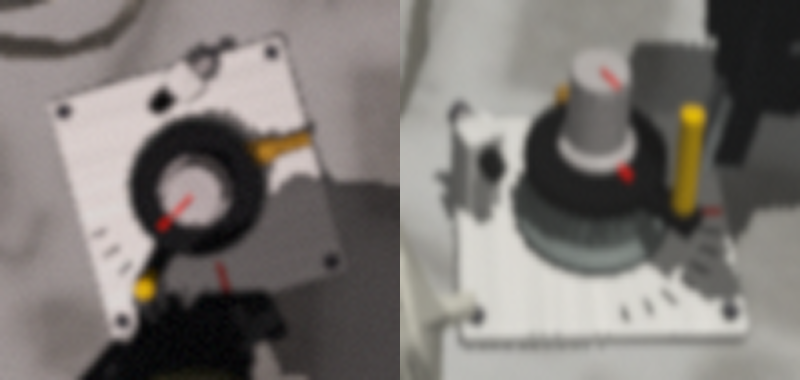

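The ring is following: the peg has moved to (145,288) in the top crop, with about 4.5 N of contact force. I'll continue.

```bash
python3 - <<'E'
from h import *
yaw=lambda f:135+(f-42)*85/122
rows([pushpose(f,yaw(f),15,.021,.083) for f in range(145,54,-5)],0,cmd=pushpose(150,210.2,15,.021,.083))
E
```

```text
0.9,0,3.3,-0.0044,0.0036,0.0012,0, 
1.8,0,6.7,-0.009,0.0068,0.0024,0, 
2.7,0,10.1,-0.0139,0.0095,0.0037,0, 
3.6,0,13.4,-0.0189,0.0119,0.0051,0, 
4.5,0,16.8,-0.0241,0.0137,0.0065,0, 
5.4,0,20.1,-0.0294,0.0151,0.0079,0, 
6.3,0,23.5,-0.0347,0.0161,0.0093,0, 
7.2,0,26.9,-0.0401,0.0166,0.0107,0, 
8.1,0,30.2,-0.0455,0.0166,0.0122,0, 
9,0,33.6,-0.0508,0.0161,0.0136,0, 
9.9,0,37,-0.0561,0.0152,0.015,0, 
10.8,0,40.3,-0.0612,0.0138,0.0164,0, 
11.7,0,43.7,-0.0661,0.012,0.0177,0, 
12.6,0,47.1,-0.0709,0.0098,0.019,0, 
13.5,0,50.4,-0.0754,0.0071,0.0202,0, 
14.4,0,53.8,-0.0797,0.0041,0.0214,0, 
15.3,0,57.2,-0.0837,0.0008,0.0224,0, 
16.2,0,60.5,-0.0874,-0.0029,0.0234,0, 
17.1,0,63.9,-0.0908,-0.0068,0.0243,0,
```

Request:
play_rows --plan '[0.9, 0, 3.3, -0.0044, 0.0036, 0.0012, 0, 1.8, 0, 6.7, -0.009, 0.0068, 0.0024, 0, 2.7, 0, 10.1, -0.0139, 0.0095, 0.0037, 0, 3.6, 0, 13.4, -0.0189, 0.0119, 0.0051, 0, 4.5, 0, 16.8, -0.0241, 0.0137, 0.0065, 0, 5.4, 0, 20.1, -0.0294, 0.0151, 0.0079, 0, 6.3, 0, 23.5, -0.0347, 0.0161, 0.0093, 0, 7.2, 0, 26.9, -0.0401, 0.0166, 0.0107, 0, 8.1, 0, 30.2, -0.0455, 0.0166, 0.0122, 0, 9, 0, 33.6, -0.0508, 0.0161, 0.0136, 0]'

```text
clock: 5.62
position: [0.5035, 0.0501, 0.0818]
ee_rot: [0.038, 0.991, -0.005, 0.129]
ft_force: [-6.0, 3.6, 1.3]
grip_width: 0.002
grasp_force: 2.9
```

Request:
play_rows --plan '[0.9, 0, 3.4, -0.0041, 0.0036, 0.0011, 0, 0.9, 0, 3.4, -0.0041, 0.0036, 0.0011, 0]'

```text
clock: 5.88
position: [0.5086, 0.0529, 0.082]
ee_rot: [0.067, 0.989, -0.009, 0.129]
ft_force: [-2.0, 0.2, -0.3]
grip_width: -0.006
grasp_force: 1.2
```

```bash
python3 - <<'E'
from h import *
s=status.get_obs();print(s["clock"],s["position"],s["ft_force"],s["joint_pos"].round(2))
yaw=lambda f:135+(f-42)*85/122
c=pushpose(95,yaw(95),15,.021,.083);print(c[0],pushpose(100,yaw(100),15,.021,.083)[0],Rn.from_quat(s["ee_rot"]).as_matrix()[:,0])
E
```

```text
5.875 [0.50862316 0.05288482 0.08195828] [-1.97253034  0.16552528 -0.26738015] [ 0.36  0.15 -0.64  2.12  0.3   0.69  0.96]
[0.51045312 0.0512287  0.083     ] [0.50529576 0.04929943 0.083     ] [-0.95741609  0.13091273 -0.25732526]
```

```bash
python3 - <<'E'
from h import *
yaw=lambda f:135+(f-42)*85/122
rows([pushpose(f,yaw(f),15,.021,.083) for f in range(90,49,-4)],0,cmd=(np.array([.5097,.0526,.083]),ori(172,15)))
E
```

```text
0.9,0,3.4,-0.0057,0.0009,0.0015,0, 
1.6,0,6.1,-0.0097,0.0024,0.0026,0, 
2.4,0,8.8,-0.0138,0.0035,0.0037,0, 
3.1,0,11.5,-0.0179,0.0044,0.0048,0, 
3.8,0,14.2,-0.022,0.005,0.0059,0, 
4.5,0,16.9,-0.0261,0.0053,0.007,0, 
5.2,0,19.6,-0.0302,0.0052,0.0081,0, 
6,0,22.3,-0.0343,0.0049,0.0092,0, 
6.7,0,25,-0.0383,0.0043,0.0103,0, 
7.4,0,27.7,-0.0423,0.0035,0.0113,0, 
8.1,0,30.4,-0.0462,0.0023,0.0124,0,
```

Request:
play_rows --plan '[0.9, 0, 3.4, -0.0057, 0.0009, 0.0015, 0, 1.6, 0, 6.1, -0.0097, 0.0024, 0.0026, 0, 2.4, 0, 8.8, -0.0138, 0.0035, 0.0037, 0, 3.1, 0, 11.5, -0.0179, 0.0044, 0.0048, 0, 3.8, 0, 14.2, -0.022, 0.005, 0.0059, 0, 4.5, 0, 16.9, -0.0261, 0.0053, 0.007, 0, 5.2, 0, 19.6, -0.0302, 0.0052, 0.0081, 0, 6, 0, 22.3, -0.0343, 0.0049, 0.0092, 0, 6.7, 0, 25, -0.0383, 0.0043, 0.0103, 0, 7.4, 0, 27.7, -0.0423, 0.0035, 0.0113, 0, 7.4, 0, 27.7, -0.0423, 0.0035, 0.0113, 0]'

```text
clock: 7.25
position: [0.5529, 0.0507, 0.0822]
ee_rot: [0.31, 0.942, -0.04, 0.123]
ft_force: [-1.3, 3.4, -0.1]
grip_width: -0.001
grasp_force: 1.6
```

```bash
python3 - <<'E'
from h import *
s=status.get_obs();print(s["clock"],s["position"],s["ft_force"],s["joint_pos"].round(2))
yaw=lambda f:135+(f-42)*85/122
c=pushpose(54,yaw(54),15,.021,.083);print(c[0],yaw(54))
rows([pushpose(f,yaw(f),15,.021,.083) for f in np.arange(53,36,-1)],0,cmd=c)
E
```

```text
7.25 [0.55292594 0.05074767 0.08218396] [-1.28725085  3.36701647 -0.13491865] [ 0.18  0.28 -0.53  1.96  0.48  0.84  0.31]
[0.55354098 0.04995528 0.083     ] 143.36065573770492
0.2,0,0.7,-0.001,0.0003,0.0003,0, 
0.4,0,1.3,-0.002,0.0005,0.0005,0, 
0.5,0,2,-0.0029,0.0007,0.0008,0, 
0.7,0,2.7,-0.0039,0.0009,0.0011,0, 
0.9,0,3.4,-0.0049,0.0011,0.0013,0, 
1.1,0,4,-0.0059,0.0013,0.0016,0, 
1.3,0,4.7,-0.0069,0.0014,0.0019,0, 
1.4,0,5.4,-0.0079,0.0016,0.0021,0, 
1.6,0,6.1,-0.0089,0.0017,0.0024,0, 
1.8,0,6.7,-0.0099,0.0018,0.0026,0, 
2,0,7.4,-0.0109,0.0019,0.0029,0, 
2.2,0,8.1,-0.0119,0.0019,0.0032,0, 
2.3,0,8.7,-0.0129,0.002,0.0034,0, 
2.5,0,9.4,-0.0139,0.002,0.0037,0, 
2.7,0,10.1,-0.0149,0.002,0.004,0, 
2.9,0,10.8,-0.0158,0.002,0.0042,0, 
3.1,0,11.4,-0.0168,0.002,0.0045,0,
```

Request:
play_rows --plan '[0.2, 0, 0.7, -0.001, 0.0003, 0.0003, 0, 0.4, 0, 1.3, -0.002, 0.0005, 0.0005, 0, 0.5, 0, 2, -0.003, 0.0007, 0.0008, 0, 0.7, 0, 2.7, -0.004, 0.0009, 0.0011, 0]'

```text
clock: 7.75
position: [0.557, 0.0484, 0.0823]
ee_rot: [0.334, 0.933, -0.043, 0.123]
ft_force: [-2.7, 5.6, -0.3]
grip_width: 0.0
grasp_force: 2.0
```

Request:
play_rows --plan '[0.2, 0, 0.7, -0.001, 0.0002, 0.0003, 0, 0.2, 0, 0.7, -0.001, 0.0002, 0.0003, 0]'

```text
clock: 8.0
position: [0.558, 0.0478, 0.0822]
ee_rot: [0.34, 0.931, -0.044, 0.123]
ft_force: [-1.2, 3.5, 0.5]
grip_width: 0.004
grasp_force: 1.7
```

Request:
play_rows --plan '[0.2, 0, 0.7, -0.001, 0.0002, 0.0003, 0, 0.2, 0, 0.7, -0.001, 0.0002, 0.0003, 0]'

```text
clock: 8.25
position: [0.5588, 0.0473, 0.0822]
ee_rot: [0.346, 0.929, -0.045, 0.122]
ft_force: [-0.2, 4.8, 0.5]
grip_width: 0.003
grasp_force: 1.7
```

Request:
play_rows --plan '[0.2, 0, 0.7, -0.001, 0.0002, 0.0003, 0, 0.2, 0, 0.7, -0.001, 0.0002, 0.0003, 0]'

```text
clock: 8.5
position: [0.5597, 0.0467, 0.0821]
ee_rot: [0.352, 0.927, -0.046, 0.122]
ft_force: [-1.1, 4.5, 1.1]
grip_width: 0.002
grasp_force: 1.7
```

Request:
play_rows --plan '[0.2, 0, 0.7, -0.001, 0.0001, 0.0003, 0, 0.2, 0, 0.7, -0.001, 0.0001, 0.0003, 0]'

```text
clock: 8.75
position: [0.5606, 0.0462, 0.0821]
ee_rot: [0.358, 0.925, -0.047, 0.122]
ft_force: [-1.5, 4.4, 1.7]
grip_width: -0.003
grasp_force: 1.7
```

Request:
play_rows --plan '[0.2, 0, 0.7, -0.001, 0.0001, 0.0003, 0, 0.2, 0, 0.7, -0.001, 0.0001, 0.0003, 0]'

```text
clock: 9.0
position: [0.5614, 0.0455, 0.082]
ee_rot: [0.364, 0.922, -0.048, 0.121]
ft_force: [-1.4, 4.0, 1.1]
grip_width: -0.002
grasp_force: 1.7
```

Request:
play_rows --plan '[0.2, 0, 0.7, -0.001, 0.0001, 0.0003, 0, 0.2, 0, 0.7, -0.001, 0.0001, 0.0003, 0]'

```text
clock: 9.25
position: [0.5623, 0.0449, 0.082]
ee_rot: [0.369, 0.92, -0.049, 0.121]
ft_force: [-0.9, 4.5, 1.8]
grip_width: -0.005
grasp_force: 1.7
```

Request:
play_rows --plan '[0.2, 0, 0.7, -0.001, 0.0001, 0.0003, 0, 0.2, 0, 0.7, -0.001, 0.0001, 0.0003, 0]'

```text
clock: 9.5
position: [0.5631, 0.0442, 0.082]
ee_rot: [0.375, 0.918, -0.05, 0.121]
ft_force: [-0.7, 4.0, 1.4]
grip_width: -0.0
grasp_force: 1.7
```

Request:
play_rows --plan '[0.2, 0, 0.7, -0.001, 0.0001, 0.0003, 0, 0.2, 0, 0.7, -0.001, 0.0001, 0.0003, 0]'

```text
clock: 9.75
position: [0.5639, 0.0436, 0.0819]
ee_rot: [0.381, 0.915, -0.05, 0.12]
ft_force: [-0.3, 3.2, 1.6]
grip_width: 0.003
grasp_force: 1.7
```

Request:
play_rows --plan '[0.2, 0, 0.7, -0.001, 0, 0.0003, 0, 0.2, 0, 0.7, -0.001, 0, 0.0003, 0]'

```text
clock: 10.0
position: [0.5646, 0.0428, 0.0819]
ee_rot: [0.387, 0.913, -0.051, 0.12]
ft_force: [-0.7, 3.9, 2.2]
grip_width: 0.003
grasp_force: 1.7
```

Request:
play_rows --plan '[0.2, 0, 0.7, -0.001, 0, 0.0003, 0, 0.2, 0, 0.7, -0.001, 0, 0.0003, 0]'

```text
clock: 10.25
position: [0.5653, 0.0421, 0.0819]
ee_rot: [0.393, 0.91, -0.052, 0.119]
ft_force: [-0.9, 4.2, 0.9]
grip_width: 0.0
grasp_force: 1.7
```

Request:
play_rows --plan '[0.2, 0, 0.7, -0.001, 0, 0.0003, 0, 0.2, 0, 0.7, -0.001, 0, 0.0003, 0]'

```text
clock: 10.5
position: [0.566, 0.0414, 0.0818]
ee_rot: [0.398, 0.908, -0.053, 0.119]
ft_force: [-0.6, 4.8, 0.8]
grip_width: 0.0
grasp_force: 1.9
```

Request:
play_rows --plan '[0.1, 0, 0.4, -0.001, 0, 0.0003, 0, 0.1, 0, 0.4, -0.001, 0, 0.0003, 0]'

```text
clock: 10.75
position: [0.5666, 0.041, 0.0818]
ee_rot: [0.401, 0.907, -0.053, 0.119]
ft_force: [-2.1, 5.1, 1.1]
grip_width: -0.001
grasp_force: 2.8
```

Request:
play_rows --plan '[0.1, 0, 0.4, -0.001, 0, 0.0003, 0, 0.1, 0, 0.4, -0.001, 0, 0.0003, 0]'

```text
clock: 11.0
position: [0.567, 0.0407, 0.0817]
ee_rot: [0.405, 0.905, -0.053, 0.118]
ft_force: [-3.4, 7.8, 2.9]
grip_width: 0.0
grasp_force: 3.8
```

```bash
python3 - <<'E'
from h import *
s=status.get_obs();print(s["clock"],s["position"],s["ft_force"],s["joint_pos"].round(2))
im=viewer.camera("top")[180:275,265:365];a=cv2.resize(im,(400,380),interpolation=cv2.INTER_CUBIC)
im=viewer.camera("side")[160:255,315:415];b=cv2.resize(im,(400,380),interpolation=cv2.INTER_CUBIC)
cv2.imwrite("pics/c3.png",np.hstack([a,b])[:,:,::-1])
E
```

```text
11.0 [0.56704375 0.04066241 0.08167747] [-3.35993537  7.78523855  2.89294813] [ 0.14  0.32 -0.49  1.9   0.5   0.91  0.11]
```

View pics/c3.png

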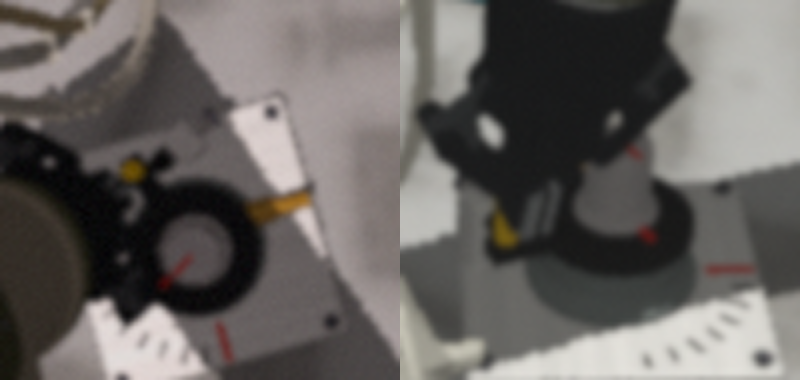

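The peg at (133,172) now meets the button at (160,158), and the pointer hasn't moved. Tangential force is about 8 N, so I'll press slightly more.

Request:
play_rows --plan '[0, 0, 0, -0.0009, 0, 0.0002, 0, 0, 0, 0, -0.0009, 0, 0.0002, 0, 0, 0, 0, -0.0009, 0, 0.0002, 0]'

```text
clock: 11.48
position: [0.5674, 0.0404, 0.0817]
ee_rot: [0.404, 0.905, -0.053, 0.118]
ft_force: [-5.0, 8.7, 3.6]
grip_width: -0.001
grasp_force: 4.7
```

```bash
python3 - <<'E'
from h import *
s=status.get_obs();print(s["clock"],s["position"],s["ft_force"])
print(s["ft_force"]@[.643,-.766,0])
p=ray(viewer.camera_model("top"),(265+133/4-.4,180+172/4-.4),.098);print(p, np.degrees(np.arctan2(*(p[:2]-AX)[::-1])),np.hypot(*(p[:2]-AX)))
E
```

```text
11.475 [0.56742077 0.04038455 0.0816759 ] [-5.02629095  8.67597746  3.59896885]
-9.877703815168115
[0.58025187 0.02423128 0.098     ] 37.50477327266144 0.05540366575570165
```

Pushing with 10 N gives roughly 7 N on the button. Now I back off and rise.

Request:
play_rows --plan '[0, 0, 0, 0.003, 0, -0.001, 0, 0, 0, 0, 0.01, 0, -0.003, 0, 0, 0, 0, 0.025, 0, -0.007, 0, 0, 0, 0, 0.033, 0, -0.037, 0, 0, 0, 0, 0.043, 0, -0.077, 0.3, 0, 0, 0, 0.048, 0, -0.097, 0.6, 0, 0, 0, 0.048, 0, -0.097, 0.6, 0, 0, 0, 0.048, 0, -0.097, 0.6]'

```text
clock: 12.48
position: [0.5201, 0.0916, 0.162]
ee_rot: [0.405, 0.905, -0.054, 0.118]
ft_force: [0.6, 1.3, 0.4]
grip_width: 0.601
grasp_force: 0.0
```

```bash
python3 - <<'E'
from h import *
s=status.get_obs();print(s["clock"],s["position"],s["ft_force"],s["grip_width"],s["joint_pos"].round(2))
im=viewer.camera("top")[180:275,265:365];a=cv2.resize(im,(400,380),interpolation=cv2.INTER_CUBIC)
im=viewer.camera("side")[160:255,315:415];b=cv2.resize(im,(400,380),interpolation=cv2.INTER_CUBIC)
cv2.imwrite("pics/c4.png",np.hstack([a,b])[:,:,::-1])
rows([((*AX,.15),ori(120)),((*AX,.076),ori(120))],.6)
E
```

```text
12.475 [0.52014213 0.09156712 0.16195232] [0.6096937  1.29662497 0.41094557] 0.6008042722288296 [ 0.11  0.16 -0.56  1.9   0.38  1.06  0.1 ]
1.4,14.9,11.7,-0.0802,-0.0552,0.0337,0.6, 
1.4,14.9,11.7,-0.0612,-0.0549,0.1052,0.6,
```

View pics/c4.png

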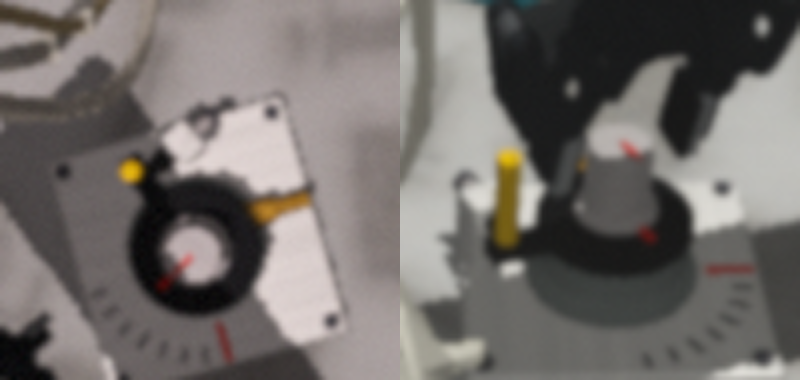

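The ring stayed put, with the peg at (131,171) against the button at (160,158). Next I go over the knob.

```bash
python3 - <<'E'
from h import *
rows([((*AX,.15),ori(165)),((*AX,.072),ori(165))],.55)
E
```

```text
-4.5,14.5,-33,-0.0802,-0.0552,0.0337,0.55, 
-4.5,14.5,-33,-0.0601,-0.0549,0.1091,0.55,
```

Request:
play_rows --plan '[-1.1, 3.6, -8, -0.02, -0.014, 0.008, 0.55, -2.3, 7.3, -16, -0.04, -0.028, 0.017, 0.55, -3.4, 10.9, -25, -0.06, -0.041, 0.025, 0.55, -4.5, 14.5, -33, -0.08, -0.055, 0.034, 0.55, -4.5, 14.5, -33, -0.08, -0.055, 0.034, 0.55, -4.5, 14.5, -33, -0.08, -0.055, 0.034, 0.55, -4.5, 14.5, -33, -0.08, -0.055, 0.034, 0.55]'

```text
clock: 13.45
position: [0.5365, -0.0073, 0.1509]
ee_rot: [0.13, 0.992, 0.001, 0.001]
ft_force: [0.2, 0.1, -0.1]
grip_width: 0.548
grasp_force: 0.0
```

```bash
python3 - <<'E'
from h import *
s=status.get_obs();print(s["clock"],s["position"],s["ft_force"],s["grip_width"],s["joint_pos"].round(2))
rows([((*AX,.072),ori(165))],.55)
m=viewer.camera_model("wrist");im=viewer.camera("wrist");cv2.imwrite("pics/w2.png",im[:,:,::-1])
print(proj(m,[*AX,.09]))
E
```

```text
13.45 [ 0.53652794 -0.00727634  0.15086073] [ 0.2145126   0.09523992 -0.05801911] 0.5479733636118487 [ 0.38  0.26 -0.52  1.79  0.14  1.13  1.13]
0.1,0.1,0.1,-0.0003,-0.0023,0.0789,0.55, 
[315.45992304 226.65091526]
```

View pics/w2.png

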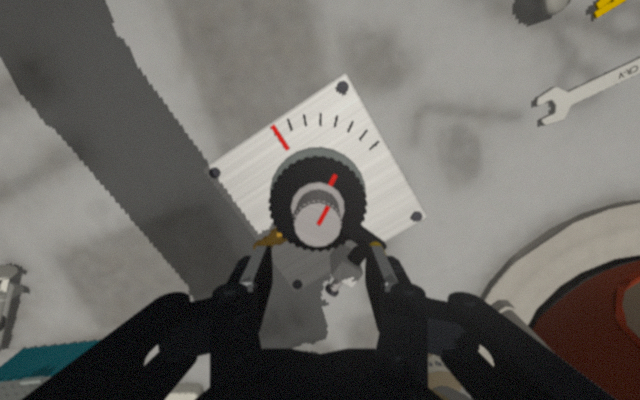

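Wrist picture: knob top at (318,225), centred between the fingers (midpoint column 317). Descend and grip.

Request:
play_rows --plan '[0, 0, 0, 0, -0.001, 0.02, 0.55, 0, 0, 0, 0, -0.001, 0.04, 0.55, 0, 0, 0, 0, -0.001, 0.06, 0.55, 0, 0, 0, 0, -0.001, 0.078, 0.55, 0, 0, 0, 0, -0.001, 0.078, 0.55, 0, 0, 0, 0, -0.001, 0.078, 0.45, 0, 0, 0, 0, -0.001, 0.078, 0.4, 0, 0, 0, 0, -0.001, 0.078, 0.3, 0, 0, 0, 0, -0.001, 0.078, 0.2, 0, 0, 0, 0, -0.001, 0.078, 0.2, 0, 0, 0, 0, -0.001, 0.078, 0.2]' --squeeze 30

```text
clock: 14.88
position: [0.5375, -0.0083, 0.0741]
ee_rot: [0.13, 0.992, 0.001, 0.002]
ft_force: [-0.8, 3.3, 6.6]
grip_width: 0.355
grasp_force: 30.4
```

```bash
python3 - <<'E'
from h import *
s=status.get_obs();print(s["clock"],s["position"],s["ft_force"],s["torque"],s["grip_width"],s["grasp_force"])
t=viewer.camera("top");d=viewer.camera("side");cv2.imwrite("pics/t5.png",t[:,:,::-1]);cv2.imwrite("pics/s5.png",d[:,:,::-1])
E
```

```text
14.875 [ 0.5375083  -0.0083133   0.07414137] [-0.77238661  3.25400417  6.57150145] [0.82548371 0.17462107 0.01188399] 0.3549625649993798 30.360609625058714
```

Request:
play_rows --plan '[0, 0, -5, 0, 0, 0, 0.2, 0, 0, -10, 0, 0, 0, 0.2, 0, 0, -15, 0, 0, 0, 0.2, 0, 0, -20, 0, 0, 0, 0.2, 0, 0, -25, 0, 0, 0, 0.2, 0, 0, -30, 0, 0, 0, 0.2, 0, 0, -35, 0, 0, 0, 0.2, 0, 0, -40, 0, 0, 0, 0.2, 0, 0, -45, 0, 0, 0, 0.2, 0, 0, -50, 0, 0, 0, 0.2, 0, 0, -54, 0, 0, 0, 0.2, 0, 0, -56, 0, 0, 0, 0.2, 0, 0, -56, 0, 0, 0, 0.2, 0, 0, -56, 0, 0, 0, 0.2]'

```text
clock: 16.73
position: [0.537, -0.0062, 0.0742]
ee_rot: [-0.351, 0.936, 0.001, 0.002]
ft_force: [-3.8, 9.8, 8.3]
grip_width: 0.356
grasp_force: 30.7
```

```bash
python3 - <<'E'
from h import *
s=status.get_obs();print(s["clock"],s["position"],s["ft_force"],s["torque"],s["grip_width"],s["grasp_force"],s["joint_pos"].round(2),Rn.from_quat(s["ee_rot"]).as_matrix()[:2,0])
w=viewer.camera("wrist");mw=viewer.camera_model("wrist")
t=viewer.camera("top");d=viewer.camera("side")
cv2.imwrite("pics/w6full.png",w[:,:,::-1]);cv2.imwrite("pics/t6full.png",t[:,:,::-1])
X=np.r_[AX+.03*np.array([np.cos(np.radians(197.2)),np.sin(np.radians(197.2))]),.0515]
print(proj(mw,X),proj(mw,[.488,-.0245,.01]),proj(mw,[.4668,-.0306,.01]))
a=cv2.resize(w[60:280,200:420],(400,400),interpolation=cv2.INTER_CUBIC);b=cv2.resize(t[195:295,265:365],(400,400),interpolation=cv2.INTER_CUBIC)
cv2.imwrite("pics/c6.png",np.hstack([a,b])[:,:,::-1])
E
```

```text
16.725 [ 0.53703753 -0.00623229  0.07416127] [-3.75446654  9.84869818  8.28466595] [ 2.23009511  0.8217186  -0.00894139] 0.35628169534928755 30.706086702703033 [ 0.5   0.39 -0.67  1.85  0.28  1.    2.01] [-0.75305556 -0.65794058]
[339.14253373 198.11893053] [348.58812948 151.23166923] [364.94966185 118.04096264]
```

View pics/c6.png

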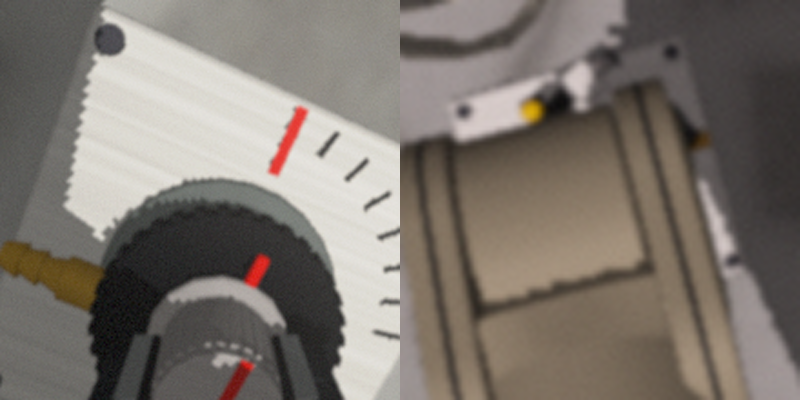

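```bash
cat > red.py <<'E'
from h import *
def segs(im,box):
    x0,y0,x1,y1=box;c=im[y0:y1,x0:x1].astype(int)   # RGB
    m=((c[...,0]>110)&(c[...,0]-c[...,1]>70)&(c[...,0]-c[...,2]>70)).astype(np.uint8)
    n,l,st,ce=cv2.connectedComponentsWithStats(m);out=[]
    for i in range(1,n):
        if st[i,4]<12:continue
        p=np.argwhere(l==i)[:,::-1]+[x0,y0];w=p.mean(0);v=np.linalg.svd(p-w,full_matrices=False)[2][0];a=(p-w)@v
        out.append((w.round(2),(w+v*a.min()).round(1),(w+v*a.max()).round(1),int(st[i,4])))
    return out
E
cat > meas.py <<'E'
from red import *
def meas(m,im):
    out=segs(im,(230,60,420,280)); 
    for o in out:print(o)
    out.sort(key=lambda o:o[0][1]); i,p=out[0],out[1]
    I=[ray(m,q,.01)[:2] for q in i[:3]];P=[ray(m,q,.0515)[:2] for q in p[:3]]
    d=I[2]-I[1]; d*=np.sign(d@(AX-I[0])); d/=np.linalg.norm(d)
    far=min((I[1]-AX)@d,(I[2]-AX)@d);print("index r",[np.hypot(*(q-AX)).round(4) for q in I],"ptr r",[np.hypot(*(q-AX)).round(4) for q in P])
    ax=I[0]+.060*d;print("axis from index",ax.round(4))
    an=lambda v:np.degrees(np.arctan2(v[1],v[0]))%360
    dp=P[2]-P[1];dp*=np.sign(dp@(P[0]-AX))
    for A in(AX,ax):print("A",A,"index",an(I[0]-A),"ptr",an(P[0]-A),"trim deg",an(P[0]-A)-an(I[0]-A))
    print("dirs index",an(-d),"ptr",an(dp))
E
python3 - <<'E'
from meas import *
mw=viewer.camera_model("wrist");meas(mw,cv2.imread("pics/w6full.png")[:,:,::-1])
E
```

```text
(array([358.07, 137.11]), array([366.5, 118.8]), array([349.7, 155.3]), 258)
(array([341.26, 208.5 ]), array([345.7, 200.3]), array([336.7, 216.8]), 147)
(array([330.72, 268.12]), array([336.5, 258.7]), array([323.5, 279.9]), 122)
index r [np.float64(0.0608), np.float64(0.0726), np.float64(0.0486)] ptr r [np.float64(0.0256), np.float64(0.0305), np.float64(0.0205)]
axis from index [ 0.5349 -0.0077]
A [ 0.5363 -0.0095] index 195.72241010959277 ptr 189.6191974834983 trim deg -6.103212626094461
A [ 0.5349363  -0.00767022] index 197.75765079275615 ptr 194.34911222160184 trim deg -3.4085385711543097
dirs index 197.75765079275615 ptr 194.63165980943032
```

Request:
play_rows --plan '[0, 0, -2, 0, 0, 0, 0.2, 0, 0, -3.3, 0, 0, 0, 0.2, 0, 0, -3.3, 0, 0, 0, 0.2, 0, 0, -3.3, 0, 0, 0, 0.2]'

```text
clock: 17.38
position: [0.537, -0.0061, 0.0742]
ee_rot: [-0.378, 0.926, 0.001, 0.002]
ft_force: [-4.6, 10.5, 8.1]
grip_width: 0.359
grasp_force: 30.7
```

```bash
python3 - <<'E'
from meas import *
print(status.get_obs()["ft_force"])
mw=viewer.camera_model("wrist");meas(mw,viewer.camera("wrist"))
E
```

```text
[-4.57695406 10.52529662  8.06530739]
(array([363.16, 139.53]), array([372.7, 121.8]), array([353.6, 157.3]), 259)
(array([341.23, 208.58]), array([345.8, 200.3]), array([336.6, 216.9]), 149)
(array([330.44, 268.4 ]), array([336. , 258.8]), array([323.7, 280. ]), 118)
index r [np.float64(0.0608), np.float64(0.0727), np.float64(0.0485)] ptr r [np.float64(0.0255), np.float64(0.0305), np.float64(0.0204)]
axis from index [ 0.5349 -0.0078]
A [ 0.5363 -0.0095] index 195.69421837181395 ptr 192.8477778007248 trim deg -2.846440571089147
A [ 0.53491381 -0.00779686] index 197.6183960935406 ptr 197.44323470301345 trim deg -0.1751613905271654
dirs index 197.6183960935406 ptr 197.5562583957679
```

Within about 0.15° of the mark. I'll relieve the side load on the hand before letting go.

Request:
play_rows --plan '[0, 0, 0, -0.0005, 0.001, 0, 0.2, 0, 0, 0, -0.0005, 0.001, 0, 0.2]'

```text
clock: 17.68
position: [0.5369, -0.006, 0.0741]
ee_rot: [-0.378, 0.926, 0.001, 0.002]
ft_force: [-2.1, 7.4, 7.5]
grip_width: 0.355
grasp_force: 30.5
```

Request:
play_rows --plan '[0, 0, 0, -0.0005, 0.002, -0.001, 0.2, 0, 0, 0, -0.0005, 0.002, -0.001, 0.2]'

```text
clock: 17.92
position: [0.5367, -0.006, 0.0743]
ee_rot: [-0.377, 0.926, -0.0, 0.003]
ft_force: [8.0, 2.6, -7.6]
grip_width: 0.354
grasp_force: 31.7
```

```bash
python3 - <<'E'
from meas import *
print(status.get_obs()["ft_force"])
mw=viewer.camera_model("wrist");meas(mw,viewer.camera("wrist"))
E
```

```text
[ 7.97457949  2.57233977 -7.5859978 ]
(array([362.88, 139.44]), array([372.2, 122. ]), array([353.4, 157.2]), 259)
(array([340.71, 208.64]), array([345.2, 200.5]), array([336.3, 216.7]), 147)
(array([329.58, 268.55]), array([335.3, 258.6]), array([323.2, 279.7]), 119)
index r [np.float64(0.0608), np.float64(0.0725), np.float64(0.0486)] ptr r [np.float64(0.0254), np.float64(0.0303), np.float64(0.0205)]
axis from index [ 0.5349 -0.0077]
A [ 0.5363 -0.0095] index 195.6766977178361 ptr 192.76753022460082 trim deg -2.9091674932352873
A [ 0.53487919 -0.00771537] index 197.68452394066912 ptr 197.57946524444895 trim deg -0.10505869622016917
dirs index 197.68452394066912 ptr 197.64903148517294
```

Request:
play_rows --plan '[0, 0, 0, -0.001, -0.0006, 0.0005, 0.2, 0, 0, 0, -0.001, -0.0006, 0.0005, 0.2]'

```text
clock: 18.23
position: [0.5369, -0.0059, 0.0742]
ee_rot: [-0.377, 0.926, 0.0, 0.001]
ft_force: [0.3, 2.5, 4.9]
grip_width: 0.355
grasp_force: 32.9
```

Good, the side load is small. Open slowly and rise.

Request:
play_rows --plan '[0, 0, 0, 0, 0, 0, 0.4, 0, 0, 0, 0, 0, 0, 0.46, 0, 0, 0, 0, 0, 0, 0.52, 0, 0, 0, 0, 0, 0, 0.55, 0, 0, 0, 0, 0, -0.02, 0.55, 0, 0, 0, 0, 0, -0.05, 0.55, 0, 0, 0, 0, 0, -0.08, 0.55, 0, 0, 0, 0, 0, -0.1, 0.55, 0, 0, 0, 0, 0, -0.1, 0.55, 0, 0, 0, 0, 0, -0.1, 0.55]'

```text
clock: 19.48
position: [0.536, -0.0063, 0.1733]
ee_rot: [-0.377, 0.926, 0.0, 0.001]
ft_force: [-0.5, 0.2, 0.3]
grip_width: 0.55
grasp_force: 0.0
```

```bash
python3 - <<'E'
from meas import *
s=status.get_obs();print(s["clock"],s["ft_force"],s["position"])
mw=viewer.camera_model("wrist");w=viewer.camera("wrist");meas(mw,w)
t=viewer.camera("top")
t0=cv2.imread("pics/top0.png")[:,:,::-1]
b=cv2.resize(t[130:280,250:400],(400,400),interpolation=cv2.INTER_CUBIC)
a=cv2.resize(w[60:360,170:470],(400,400),interpolation=cv2.INTER_CUBIC)
cv2.imwrite("pics/c7.png",np.hstack([a,b])[:,:,::-1])
E
```

```text
19.475 [-0.54481062  0.20722948  0.2972098 ] [ 0.53601609 -0.00634958  0.1733352 ]
(array([347.44, 131.81]), array([353.4, 120.2]), array([341.5, 143.3]), 108)
(array([332. , 173.5]), array([334.7, 168.3]), array([329.3, 178.7]), 60)
(array([324.32, 202.36]), array([327.5, 196.2]), array([320.7, 209.4]), 56)
index r [np.float64(0.0606), np.float64(0.0722), np.float64(0.0488)] ptr r [np.float64(0.0256), np.float64(0.0305), np.float64(0.0207)]
axis from index [ 0.5351 -0.0077]
A [ 0.5363 -0.0095] index 195.6846076802132 ptr 193.07980765572927 trim deg -2.6048000244839216
A [ 0.53511754 -0.00767236] index 197.6705446199139 ptr 197.78195526971018 trim deg 0.11141064979628368
dirs index 197.6705446199139 ptr 197.7491439780946
```

View pics/c7.png

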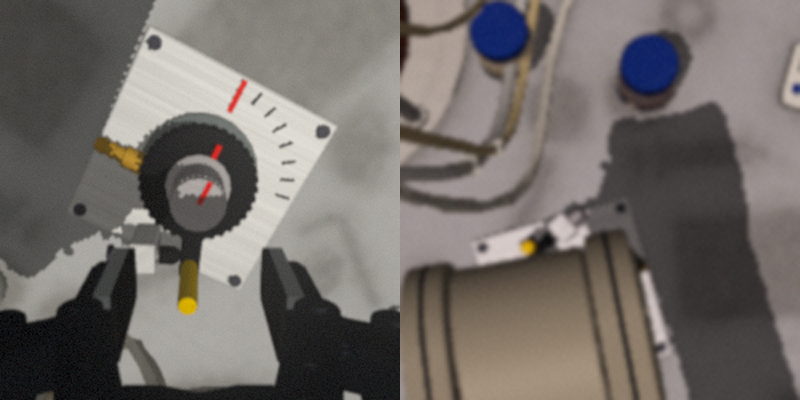

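The pointer is in line with the red index mark, measured at 0.1°. The lever is still against the button and both bottles are where they were. The hand is clear, so I hand in.

```bash
python3 -c "
from workcell import manip
print(manip.hand_in())"
```

```text
the job is handed in; nothing more can be done
None
```

I handed the job in at 19.5 s: the ring was pressed to about 7 N (estimated from the wrist force) and left on its stop, the fine knob's pointer is within about 0.1° of the index mark by wrist camera, and the bottles were not touched.

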